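# Set the stop screw of a press frame: bottom it, then back it off a quarter turn

### The job

Screw the T-handle of the little press frame down (clockwise from above) until its foot has pushed the sliding stop pin below it fully home and clearly bottomed, nipped up gently without forcing it. Then back it off a quarter of a turn, let go of it, and leave everything round the frame where it lies.

Things in the scene. Friction and masses are not known exactly. Their poses are not given: they have to be found in the camera images.
- frame: the press frame, fixed to the bench: aluminium base plate 90 (x) by 120 (y) by 14 mm, two steel columns 80 mm apart along its y axis, and an aluminium bridge (28 by 104 mm, top 79 mm above the bench) through whose middle the upright screw runs. Origin: centre of the underside, on the bench, below the screw's axis; z up. It stands somewhere on the bench in any of a range of yaws.
- stop_pin: upright steel pin, 14 mm across, right below the screw. It slides stiffly (6 N) in a collar on the base plate and stands an unknown 0.8 to 2.2 mm above its hidden seat; pushed down it comes home on the seat, solid, and stays there when the foot leaves it. Origin: centre of its flat top face, 39 to 43 mm above the bench (seat and pin stand differently each time)
- foot: round dark foot, 18 mm across and 6 mm thick, at the screw's lower end, between bridge and pin; rises and sinks with the screw but does not turn. Origin: centre of its flat underside, at the start about 0 to 5 mm above the pin's top. The screw has bottomed when the foot bears on the pin and the pin on its seat.
- screw (a joint): turn of the screw in rad, growing as it is screwed in (clockwise from above); starts within 0.5 of 0 and 0.8 to 2.5 short of bottoming. It sinks 16 mm a turn (2.55 mm per rad), stays where left, has about 0.05 N m of friction. Past bottoming the torque climbs by 1 to 1.5 N m per rad: 0.04 N m more than when running (15 N under the foot) is bottomed, 0.28 N m more (110 N) is forced
- t_bar (a point): centre of the black T-handle on top of the screw, an upright-sided bar 46 long (along its own x), 13 wide (y) and 24 mm tall (12 mm above and below this point); below the bar a hub 22 mm across and 6 mm thick. The point lies on the screw's axis, about 116 mm above the bench at the start; its z axis points up; bar and point turn and sink with the screw. A small steel dot marks the +x end. The free space between the bar's underside and the bridge is some 20 mm.
- screw_cup: small pale open cup of screws, 58 mm across, 26 mm tall, standing beside the frame; bystander. Origin: centre of its underside
- red_driver: red cross-head screwdriver 178 mm long, 20 mm thick, lying in front of the frame; bystander. Origin: underside, middle of its length
- relay_card: small green circuit card 28 by 40 by 12 mm lying beside the frame; bystander. Origin: centre of its underside
- tape_roll: amber tape roll, 62 mm across, 19 mm tall, lying behind the frame; bystander. Origin: centre of its underside
Mind the look-alikes: they are no part of the job. There is more than one size of the frame; the one meant has the size given above.

How it is judged (in metres and radians):
On the way:
1. the screw has bottomed: its foot bears on the stop pin with more than 15 N (contact force between foot and stop_pin above 15 N), for 0.2 s.
At the end, for the whole second after the job is handed in: The screw has been bottomed, driving the pin home, and now stands a quarter turn back from there: the foot is 4 mm (3.1 to 4.9 mm, a quarter turn within about 20 degrees) above the top of the pin, which stays home, and the screw is at rest (z of foot in the frame of stop_pin between 0.0031 and 0.0049 m and velocity of joint screw between -0.05 and 0.05 rad/s); the robot touches nothing.
It fails at once if the screw is forced: its foot presses the pin with more than 110 N (contact force between foot and stop_pin above 110 N).
It fails at once if a bystander is moved by more than 15 mm (distance of any of screw_cup, red_driver, relay_card, tape_roll from where it was at the start of the episode above 0.015 m).
It also fails if it takes over 72 s, if anything falls off the work surface, if the arm or the gripper's body presses on something with over 40 N, if the wrist force passes 120 N, or if a joint passes its speed limit or range.

### The arm

A 6-joint arm with a two-finger parallel gripper is mounted at the origin on a cart in front of the work surface, level with it; the furniture and walls round the work are solid. World frame = base frame: x ahead of the robot, y to its left, z up, the work surface at z = 0. Lengths are in m, angles in degrees, forces in N, time in s.
With the tool pointing down it reaches from about 0.3 to 0.75 m from the base axis. Payload 8.5 kg.
Tool frame: the origin (TCP) lies between the finger pads; the fingertips stand env.finger_overhang ahead of it and the grasp point (between the pads) lies 2 mm behind it (env.finger_overhang is the distance from the TCP to the fingertips, in m); z points along the fingers, y is the line along which they close (so a half turn about z gives the same grasp; the last joint's range is limited). The gripper opens to 85 mm and grips with 20 to 120 N. Pads are 22 mm wide; open, the fingers measure 114 mm over their backs; the gripper's body (76 mm by 85 mm) begins 54 mm behind the grasp point. The pads swing forward as they close: fully open they stand 13 mm farther back than shut.
Start: joints at [50.804, 21.807, 74.336, -0, 83.858, -12.336], TCP at [0.248, 0.491, 0.248] pointing down, gripper open.
Joint ranges: [-178.18, 178.18], [-50.72, 133.34], [12.68, 142.11], [-81.47, 261.47], [9.98, 163.14], [-165.26, 165.26]. Speed limits (degrees/s): [136.94, 136.94, 180, 180, 180, 180].

### API

Orientations are given as a 3x3 rotation matrix whose columns are the frame's x, y, z axes.
In Python, from rig import env gives the robot as it stands. The module is installed in compiled form; this text tells all that it offers.
- The arm moves only by the tool jog_arm, never from a script. Its arguments are lists of equal length, an entry for each row: "hand": the finger opening in m, from 0 to 0.0854; "travel": the shift along the world's x, y, z in m, a list of three; "yaw": the turn about the world's z in rad. A call has exactly 5 rows; each row shifts and turns the commanded pose from where the row before left it; what a row does not reach is not made up. A row lasts 1/8 s, in which the tool goes at most 62.5 mm and 10.7 degrees, less where a joint would pass 70% of its speed; a pose out of reach is approached as far as the arm can. A call is refused whole if a number of a shift passes 0.0625 or a number of a turn 0.188, either way. A call with a gripper value outside its range is refused whole. The fingers move at their own pace and stop on an object; "grip_force" is the grip in N (left out, the last holds). Time passes only in rows, so rows that do not move let the fingers close, or fill a call up. It gives the time, the measured TCP pose, the force, the opening and the grip force at its end, in the units of the state.
- env.observe(): the state, without advancing time (a new reading comes with each control period).
- env.get_image(name): name is "side" or "top" or "wrist"; returns the picture (480x640x3 uint8, red, green, blue); there is no depth.
- env.calibration(name): a dict with "fx", "fy", "cx", "cy" (pixels), "k1" (the pictures are not rectified: a ray, as slopes to the right and down, at radius r is drawn at 1 + k1 r^2 times it, then the intrinsics apply), "position" and "rotation" of the camera in the world; the wrist camera has in their place "hand_eye" (4x4, takes a point from camera to tool coordinates, whose origin is the TCP and whose axes are the flange's). Camera axes: x right, y down, z forward; pixel columns grow to the right and rows downward; lengths in m; the calibration is good to about 2 mm. A picture is of the moment at which its call begins: read the wrist's pose just before it. calibration takes no time and is no camera call.
- env.close_job(): hands the job in; it is judged then, once.
The state is a dict: "time_s": time; "q": joint angles; "qvel": joint speeds; "joint_efforts": joint torques, N m; "position": TCP position; "tool_rot": TCP orientation; "ft_force": force on the tool from outside, world axes, zero at the start; "wrist_torque": the same for the moment, N m; "grip_width": finger opening in m; "gripper_force": force on a finger pad.
Only numpy, scipy, OpenCV 4.12 (cv2) and the standard library are available. Lean on these libraries where they do the work, as an engineer would, in place of code of your own. Each camera call takes 0.05 s, during which the arm holds its last target. There are 200 camera calls.

## Working session

There is one attempt and no reset: what is moved stays moved. The work goes in short steps, Python scripts to look and compute and a tool call to move; the robot and the scene stay as the last step left them, time stands still between calls to the robot, and variables do not carry over. Pictures are saved under pics/ and viewed, at most 10 in all, crops included, and the job is handed in when it is done.

Besides the shell and the picture viewer there is one more tool, called after "Emit:" as name(argument=value, ...), one argument or row to a line, values as JSON. jog_arm: Moves the arm, as the interface text tells. Its arguments: {"type":"object","properties":{"hand":{"type":"array"},"travel":{"type":"array"},"yaw":{"type":"array"},"grip_force":{"type":"number"}},"required":["hand","travel","yaw"]}

```bash
mkdir -p pics; cat > h.py <<'E'
import numpy as np, cv2
from rig import env
def save(n,f):
    im=env.get_image(n); cv2.imwrite(f,im[:,:,::-1]); return im
def ray(n,u,v,obs=None):
    c=env.calibration(n); d=np.array([(u-c["cx"])/c["fx"],(v-c["cy"])/c["fy"]])
    s=d.copy()
    for _ in range(20): s=d/(1+c["k1"]*(s@s))
    r=np.array([s[0],s[1],1.])
    if "position" in c: return np.array(c["position"]),np.array(c["rotation"])@r
    H=np.array(c["hand_eye"]); R=np.array(obs["tool_rot"]); p=np.array(obs["position"])
    return p+R@H[:3,3], R@H[:3,:3]@r
def onz(n,u,v,z,obs=None):
    p,d=ray(n,u,v,obs); return p+d*(z-p[2])/d[2]
def proj(n,P,obs=None):
    c=env.calibration(n)
    if "position" in c: p,R=np.array(c["position"]),np.array(c["rotation"])
    else:
        H=np.array(c["hand_eye"]); Rt=np.array(obs["tool_rot"]); p=np.array(obs["position"])+Rt@H[:3,3]; R=Rt@H[:3,:3]
    q=R.T@(np.array(P)-p); s=q[:2]/q[2]; s=s*(1+c["k1"]*(s@s))
    return s*[c["fx"],c["fy"]]+[c["cx"],c["cy"]]
E
python3 - <<'E'
from h import *
a=save("side","pics/s.png");b=save("top","pics/t.png")
print(env.observe(),env.finger_overhang)
for n in("side","top","wrist"):print(env.calibration(n))
E
```

```text
{'time_s': 0.1, 'q': array([ 5.08044526e+01,  2.18367145e+01,  7.43797104e+01, -8.33726784e-04,
        8.38575080e+01, -1.23353644e+01]), 'qvel': array([ 0.16528771, -0.1010235 , -0.10855005,  0.11992746, -0.01697668,
        0.01321289]), 'joint_efforts': array([ 4.40855845e-03, -4.49218369e+01, -2.31657887e+01, -1.48831728e-04,
        3.69107409e-03, -1.14748326e-05]), 'position': array([0.248343  , 0.49046823, 0.24778152]), 'tool_rot': array([[-8.92112331e-01,  4.51812951e-01, -8.04263389e-04],
       [ 4.51813591e-01,  8.92111798e-01, -1.00917393e-03],
       [ 2.61535008e-04, -1.26367364e-03, -9.99999167e-01]]), 'ft_force': array([ 0.99886674, -0.93240429,  0.75478897]), 'wrist_torque': array([ 0.03595066, -0.00353219,  0.01950671]), 'gripper_force': 0.0, 'grip_width': 0.08521954635114978} 0.017
{'fx': 482.4428319475294, 'fy': 482.4428319475294, 'cx': 319.9978462082381, 'cy': 230.51147533856275, 'k1': -0.11963519776397692, 'position': array([ 0.55836164, -0.9378581 ,  0.44090625]), 'rotation': array([[ 0.99980205, -0.01366029,  0.01446572],
       [-0.01864452, -0.38944345,  0
[... 190 characters left out ...]
position': array([ 0.38569131, -0.17891718,  1.00917127]), 'rotation': array([[ 0.02596746, -0.97632379,  0.21474997],
       [-0.99965798, -0.02469481,  0.00860747],
       [-0.00310047, -0.21490003, -0.97663113]])}
{'fx': 424.4062555560311, 'fy': 424.4062555560311, 'cx': 320.08095223480234, 'cy': 242.4725180872299, 'k1': -0.09243784439565576, 'hand_eye': array([[-4.79074384e-04, -9.65851604e-01, -2.59095444e-01,
         6.52783518e-02],
       [ 9.99999515e-01, -2.39885294e-04, -9.54785431e-04,
        -1.28298182e-03],
       [ 8.60027853e-04, -2.59095776e-01,  9.65851251e-01,
        -1.25457326e-01],
       [ 0.00000000e+00,  0.00000000e+00,  0.00000000e+00,
         1.00000000e+00]])}
```

View pics/t.png

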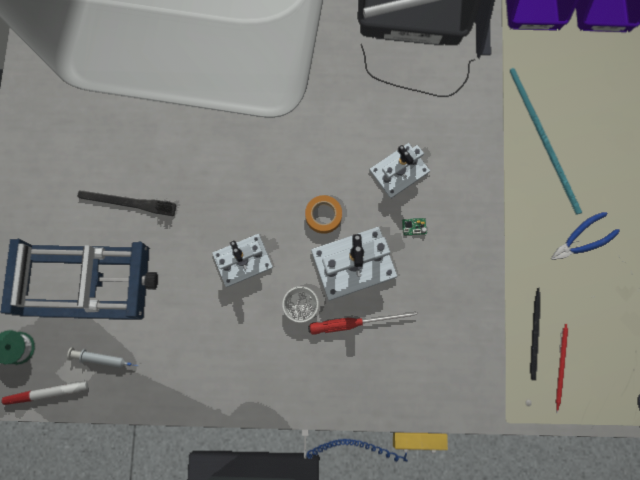

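View pics/s.png

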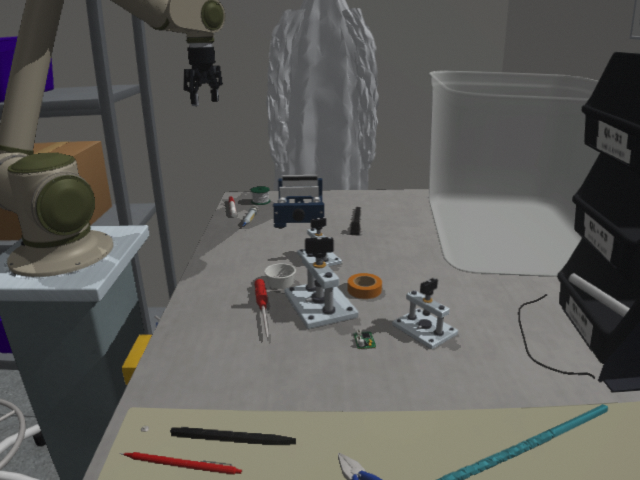

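The pictures show three press frames in the top view: a large one at (354,263), and small ones at (242,260) and (400,168). The large one is the only one with the cup at (300,303), driver at (345,325), tape at (323,213) and card at (414,227) around it. I'll check its size and look at a close crop.

```bash
python3 - <<'E'
from h import *
t=cv2.imread("pics/t.png"); s=cv2.imread("pics/s.png")
c1=cv2.resize(t[205:335,275:435],None,fx=5,fy=5,interpolation=cv2.INTER_CUBIC)[:, :800]
c1=cv2.resize(c1,(640,520)); cv2.imwrite("pics/tc.png",c1)
g=cv2.cvtColor(t,cv2.COLOR_BGR2GRAY)
m=(g>150).astype(np.uint8)
m=cv2.morphologyEx(m,cv2.MORPH_CLOSE,np.ones((7,7)))
n,l,st,ce=cv2.connectedComponentsWithStats(m)
for i in range(1,n):
    if 300<st[i,4]<15000 and 200<ce[i][0]<450 and 130<ce[i][1]<310:
        cs,_=cv2.findContours((l==i).astype(np.uint8),0,2)
        r=cv2.minAreaRect(max(cs,key=cv2.contourArea)); b=cv2.boxPoints(r)
        P=[onz("top",*p,.014)[:2] for p in b]
        print(ce[i],r,np.round(P,3).tolist(),np.linalg.norm(P[0]-P[1]),np.linalg.norm(P[1]-P[2]))
print(onz("top",357,245,.128),onz("side",319,244,.120))
E
```

```text
[398.66333938 166.92740472] ((401.1538391113281, 167.7307586669922), (35.22346115112305, 53.251216888427734), 56.30992889404297) [[0.732, -0.253], [0.787, -0.329], [0.735, -0.362], [0.681, -0.286]] 0.09409400636860689 0.061811733326093826
[375.71536524 255.08480269] ((370.8027648925781, 255.994873046875), (53.03300857543945, 37.726226806640625), 73.0724868774414) [[0.611, -0.214], [0.632, -0.274], [0.547, -0.299], [0.527, -0.24]] 0.0632749697979609 0.08879067936483519
[242.87584144 256.78758414] ((241.70407104492188, 259.2431945800781), (36.48273468017578, 50.18367385864258), 67.52056884765625) [[0.579, 0.007], [0.613, -0.069], [0.557, -0.094], [0.523, -0.02]] 0.082804210387432 0.06188609871978828
[334.05969049 260.89535741] ((338.5000305175781, 265.0000305175781), (48.38284683227539, 42.058292388916016), 71.56504821777344) [[0.589, -0.158], [0.613, -0.223], [0.537, -0.25], [0.513, -0.185]] 0.07003624225098369 0.08074862199837157
[301.11111111 308.26296296] ((299.5, 303.5), (35.0, 35.0), 90.0) [[0.525, -0.112], [0.527, -0.169], [0.47, -0.171], [0.468, -0.114]] 0.057208046086800496 0.056926877795928824
[ 0.57266815 -0.2276027   0.128     ] [ 0.56764495 -0.23478186  0.12      ]
```

View pics/tc.png

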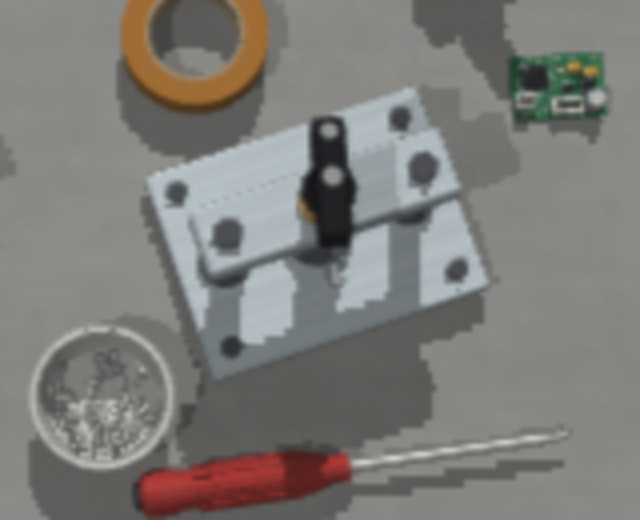

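The chosen frame in the crop: base corners at crop (148,178), (412,88), (490,285) and (215,378), and the black bar running from (328,118) to (333,245). The steel dot marks the upper (far) end at (330,130).

```bash
python3 - <<'E'
from h import *
T=lambda a,b:(275+a/4,205+b/4)
P=[onz("top",*T(*p),.014) for p in((148,178),(412,88),(490,285),(215,378))]
print(np.round(P,4)); print("sides",[np.linalg.norm(P[i]-P[(i+1)%4]).round(4) for i in range(4)],"ctr",np.mean(P,0))
a=onz("top",*T(329,118),.128);b=onz("top",*T(334,235),.128);d=a-b
print(a,b,np.linalg.norm(d),np.degrees(np.arctan2(d[1],d[0])),(a+b)/2)
E
```

```text
[[ 0.5874 -0.1595  0.014 ]
 [ 0.6284 -0.2685  0.014 ]
 [ 0.5462 -0.3009  0.014 ]
 [ 0.5051 -0.1891  0.014 ]]
sides [np.float64(0.1165), np.float64(0.0884), np.float64(0.1191), np.float64(0.0874)] ctr [ 0.56677211 -0.22953725  0.014     ]
[ 0.5884866  -0.22777253  0.128     ] [ 0.54478561 -0.23014097  0.128     ] 0.043765122287192815 3.1021828445719035 [ 0.5666361  -0.22895675  0.128     ]
```

Emit:
jog_arm(
  hand=[0.06,0.06,0.06,0.06,0.06],
  travel=[
    [0.022,-0.05,0],
    [0.022,-0.05,0],
    [0.022,-0.05,0],
    [0.022,-0.05,0],
    [0.022,-0.05,0],
  ],
  yaw=[0.03,0.03,0.03,0.03,0.03],
  grip_force=25,
)

```text
time_s: 0.72
position: [0.3588, 0.239, 0.2482]
tool_rot: [[-0.95, 0.312, -0.0], [0.312, 0.95, -0.0], [0.0, -0.0, -1.0]]
ft_force: [1.1, 0.4, -0.2]
grip_width: 0.0603
gripper_force: 0.0
```

Emit:
jog_arm(
  hand=[0.06,0.06,0.06,0.06,0.06],
  travel=[
    [0.022,-0.05,0],
    [0.022,-0.05,0],
    [0.022,-0.05,0],
    [0.022,-0.05,0],
    [0.022,-0.05,0],
  ],
  yaw=[0.03,0.03,0.03,0.03,0.03],
)

```text
time_s: 1.35
position: [0.4688, -0.0111, 0.2482]
tool_rot: [[-0.986, 0.167, -0.0], [0.167, 0.986, 0.0], [0.0, 0.0, -1.0]]
ft_force: [1.1, 0.4, 0.4]
grip_width: 0.0598
gripper_force: 0.0
```

The base measures about 118 by 88 mm, so this is the 90x120 frame. The axis is near (0.567, -0.229) and the bar yaw is about 3°.

Emit:
jog_arm(
  hand=[0.06,0.06,0.06,0.06,0.06],
  travel=[
    [0.0196,-0.0436,-0.01],
    [0.0196,-0.0436,-0.01],
    [0.0196,-0.0436,-0.01],
    [0.0196,-0.0436,-0.01],
    [0.0198,-0.0435,-0.01],
  ],
  yaw=[0.044,0.044,0.044,0.044,0.044],
)

```text
time_s: 1.98
position: [0.567, -0.2287, 0.1976]
tool_rot: [[-0.999, -0.052, -0.001], [-0.052, 0.999, 0.0], [0.001, 0.0, -1.0]]
ft_force: [0.6, 0.0, 0.4]
grip_width: 0.0599
gripper_force: 0.0
```

```bash
python3 - <<'E'
from h import *
o=env.observe(); print(o["time_s"],o["position"],o["q"],o["wrist_torque"])
save("wrist","pics/w1.png")
for z in(.128,.104):print(proj("wrist",[.567,-.229,z],o))
E
```

```text
1.975 [ 0.56704993 -0.2287102   0.19759748] [-3.30468994e+01  3.01500064e+01  6.88206928e+01  3.90812478e-03
  8.10718590e+01 -1.26054950e+02] [-0.02538684  0.02598648  0.06321366]
[322.13150779 269.72827677]
[321.96957255 255.4808071 ]
```

View pics/w1.png

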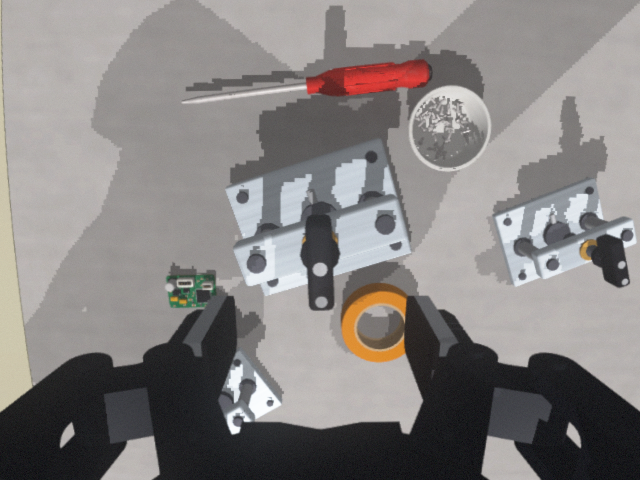

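The wrist view shows the bar upright at (320,270) with its centre dot and the end dot near (321,302). The fingers straddle it, at about 210–430. I'll measure the dots, which are grey blobs on black.

```bash
python3 - <<'E'
from h import *
o=env.observe(); g=cv2.imread("pics/w1.png",0)
P=[]
for v in(270,302):
    w=g[v-11:v+9,310:332].astype(float); w=np.where(w>90,w,0); y,x=np.mgrid[v-11:v+9,310:332]
    c=((w*x).sum()/w.sum(),(w*y).sum()/w.sum()); P.append(onz("wrist",*c,.128,o)); print(c,P[-1])
d=P[1]-P[0];print(np.linalg.norm(d),np.degrees(np.arctan2(d[1],d[0])))
for r in range(220,305,10):
    i=np.where(g[r,295:345]<60)[0]; print(r,295+i.min(),295+i.max())
E
```

```text
(np.float64(319.61630651340994), np.float64(269.0737164750958)) [ 0.56696057 -0.235151    0.128     ]
(np.float64(320.86212134363336), np.float64(302.9132453780054)) [ 0.58438241 -0.23366084  0.128     ]
0.017485454338959934 4.888845838786864
220 307 329
230 307 330
240 307 333
250 302 337
260 303 336
270 309 331
280 309 331
290 310 332
300 310 332
```

```bash
python3 - <<'E'
from h import *
o=env.observe(); print(o["time_s"],o["position"],o["tool_rot"],o["qvel"])
print(proj("wrist",[.567,-.229,.128],o), onz("wrist",322.13,269.73,.128,o),onz("wrist",320,236,.01,o))
E
```

```text
2.025 [ 0.56804359 -0.23352164  0.1954805 ] [[-9.98689856e-01 -5.11535891e-02 -1.37181948e-03]
 [-5.11527365e-02  9.98690631e-01 -6.49557321e-04]
 [ 1.40325045e-03 -5.78533987e-04 -9.99998848e-01]] [ 2.05790576 -2.52557358  5.91633956  0.06290673 -0.86396074  7.41317586]
[332.43605118 269.77608646] [ 0.56722938 -0.23393181  0.128     ] [ 0.5801061  -0.23456957  0.01      ]
```

The arm was still settling when I took the picture. Using the pose from that moment, the axis is about (0.566, -0.230) and the bar yaw about 4.9°. I'll come down above it and settle.

Emit:
jog_arm(
  hand=[0.05,0.05,0.05,0.05,0.05],
  travel=[
    [0,0,-0.015],
    [0,0,-0.015],
    [0,0,-0.015],
    [0,0,0],
    [0,0,0],
  ],
  yaw=[0.034,0,0,0,0],
)

```text
time_s: 2.65
position: [0.5669, -0.2271, 0.1538]
tool_rot: [[-0.996, -0.085, 0.001], [-0.085, 0.996, -0.0], [-0.001, -0.001, -1.0]]
ft_force: [-0.5, 0.1, -0.3]
grip_width: 0.0499
gripper_force: 0.0
```

```bash
python3 - <<'E'
from h import *
o=env.observe(); env.get_image("top"); 
o=env.observe(); print(o["time_s"],o["position"],o["tool_rot"][:2,0],o["qvel"].round(2))
im=save("wrist","pics/w2.png"); o2=env.observe(); print(o2["position"],o2["wrist_torque"],o2["ft_force"])
g=cv2.cvtColor(im,cv2.COLOR_RGB2GRAY); 
v0=int(proj("wrist",[.566,-.23,.128],o)[1]);print(proj("wrist",[.566,-.23,.128],o),proj("wrist",[.566+.0175,-.23+.0015,.128],o))
cv2.imwrite("pics/w2c.png",im[150:480,160:480,::-1])
E
```

```text
2.7 [ 0.56693812 -0.22716593  0.15398276] [-0.99635115 -0.08534318] [-0.09 -0.07 -0.09  0.05 -0.05  0.01]
[ 0.56692598 -0.22725825  0.15402136] [-0.00873113  0.0423706   0.02170974] [-0.66162291 -0.02485298  1.00410762]
[316.17794751 303.21555633] [316.32092218 344.08910991]
```

View pics/w2c.png

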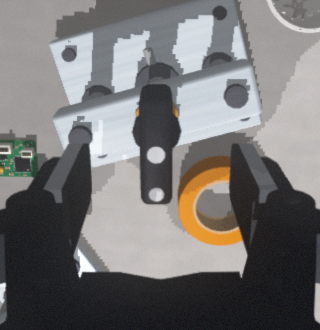

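Both dots land within 2 px of the prediction, at full-frame (316,305) and (316,345). That confirms the axis at about (0.5665, -0.230) with the yaw aligned. I'll descend and grip the bar above the hub.

Emit:
jog_arm(
  hand=[0.05,0.05,0.05,0.05,0.05],
  travel=[
    [-0.0004,-0.003,0],
    [0,0,-0.015],
    [0,0,-0.016],
    [0,0,0],
    [0,0,0],
  ],
  yaw=[0,0,0,0,0],
)

```text
time_s: 3.38
position: [0.5664, -0.2303, 0.1223]
tool_rot: [[-0.996, -0.085, -0.0], [-0.085, 0.996, -0.0], [0.0, -0.0, -1.0]]
ft_force: [0.4, 0.1, 0.4]
grip_width: 0.05
gripper_force: 0.0
```

Emit:
jog_arm(
  hand=[0.03,0.02,0.01,0.008,0.008],
  travel=[
    [0,0,0],
    [0,0,0],
    [0,0,0],
    [0,0,0],
    [0,0,0],
  ],
  yaw=[0,0,0,0,0],
  grip_force=30,
)

```text
time_s: 4.0
position: [0.5664, -0.2298, 0.1227]
tool_rot: [[-0.996, -0.085, 0.0], [-0.085, 0.996, 0.001], [-0.0, 0.001, -1.0]]
ft_force: [-0.1, 6.2, 5.9]
grip_width: 0.0122
gripper_force: 32.9
```

```bash
cat > r.py <<'E'
from h import *
T=[];F=[]
o=env.observe();n=int(__import__("sys").argv[1]) if len(__import__("sys").argv)>1 else 3
for i in range(n):
    T.append(o["wrist_torque"]);F.append(o["ft_force"])
    if i<n-1: env.get_image("side"); o=env.observe()
print(round(o["time_s"],2),"p",o["position"].round(4),"yaw",round(float(np.arctan2(-o["tool_rot"][1,0],-o["tool_rot"][0,0])),4),"q6",o["q"][5].round(1),"w",round(o["grip_width"],4),"gf",round(o["gripper_force"],1))
print("Tz",np.round(np.array(T)[:,2],3),"mean",np.mean(T,0).round(3),"F",np.mean(F,0).round(1))
E
python3 r.py
```

```text
4.1 p [ 0.5664 -0.2298  0.1227] yaw 0.0854 q6 -128.1 w 0.0128 gf 32.9
Tz [ 0.003 -0.014 -0.046] mean [ 1.011  0.162 -0.019] F [-0.3  5.7  5.7]
```

Gripped, with a small +y side load of about 6 N that I'll ease off. Next I screw in clockwise (negative yaw), sinking with the thread. The first 0.5 rad is safe.

Emit:
jog_arm(
  hand=[0.008,0.008,0.008,0.008,0.008],
  travel=[
    [0,0.0005,0.0003],
    [0,0,-0.0003],
    [0,0,-0.0003],
    [0,0,-0.0003],
    [0,0,-0.0003],
  ],
  yaw=[-0.1,-0.1,-0.1,-0.1,-0.1],
)

```text
time_s: 4.72
position: [0.5663, -0.2292, 0.1214]
tool_rot: [[-0.914, 0.406, -0.0], [0.406, 0.914, 0.001], [0.0, 0.001, -1.0]]
ft_force: [0.1, 5.3, 4.1]
grip_width: 0.0118
gripper_force: 32.6
```

```bash
python3 r.py 4
```

```text
4.88 p [ 0.5663 -0.2292  0.1214] yaw -0.4152 q6 -99.4 w 0.0122 gf 32.6
Tz [ 0.041 -0.007 -0.067 -0.025] mean [ 0.988  0.038 -0.015] F [-0.   5.3  3.8]
```

Emit:
jog_arm(
  hand=[0.008,0.008,0.008,0.008,0.008],
  travel=[
    [0,0.0006,0.0002],
    [0,0,-0.0001],
    [0,0,-0.0001],
    [0,0,-0.0001],
    [0,0,-0.0001],
  ],
  yaw=[-0.05,-0.04,-0.04,-0.04,-0.04],
)

```text
time_s: 5.5
position: [0.5663, -0.2288, 0.121]
tool_rot: [[-0.81, 0.586, -0.0], [0.586, 0.81, 0.001], [0.001, 0.0, -1.0]]
ft_force: [0.7, 4.7, 0.7]
grip_width: 0.0123
gripper_force: 32.2
```

```bash
sed -i 's/^T=\[\];F=\[\]/T=[];F=[];J=[]/; s/F.append(o\["ft_force"\])/F.append(o["ft_force"]);J.append(o["joint_efforts"][5])/; $a print("J6",np.round(J,4),np.mean(J).round(4))' r.py; python3 r.py 5
```

```text
5.7 p [ 0.5663 -0.2288  0.121 ] yaw -0.6239 q6 -87.4 w 0.0124 gf 32.0
Tz [ 0.086  0.058 -0.032 -0.051 -0.052] mean [ 0.78  -0.13   0.002] F [0.4 3.9 0.3]
J6 [-0.3584 -0.0911  0.2919  0.0883 -0.0019] -0.0142
```

Torque noise at rest is about 0.04 N m, so I'll take small steps with averaged readings. I'll also drop the grip to 20 N so the pads act as a soft clutch.

Emit:
jog_arm(
  hand=[0.008,0.008,0.008,0.008,0.008],
  travel=[
    [0,0.0005,0],
    [0,0,0],
    [0,0,-0.0001],
    [0,0,-0.0001],
    [0,0,-0.0001],
  ],
  yaw=[-0.02,-0.02,-0.02,-0.02,-0.02],
  grip_force=20,
)

```text
time_s: 6.32
position: [0.5663, -0.2286, 0.1208]
tool_rot: [[-0.748, 0.664, -0.0], [0.664, 0.748, 0.0], [0.0, 0.0, -1.0]]
ft_force: [1.8, 3.3, -3.7]
grip_width: 0.0125
gripper_force: 31.5
```

```bash
python3 r.py 5
```

```text
6.53 p [ 0.5663 -0.2286  0.1208] yaw -0.7248 q6 -81.6 w 0.0121 gf 31.4
Tz [0.081 0.047 0.047 0.037 0.034] mean [ 0.58  -0.35   0.049] F [ 2.2  2.8 -4.7]
J6 [-0.136  -0.0135  0.1835  0.0702  0.0198] 0.0248
```

Emit:
jog_arm(
  hand=[0.008,0.008,0.008,0.008,0.008],
  travel=[
    [0.0002,0.0003,-0.0002],
    [0,0,-0.0001],
    [0,0,-0.0001],
    [0,0,-0.0001],
    [0,0,-0.0001],
  ],
  yaw=[-0.02,-0.02,-0.02,-0.02,-0.02],
)

```text
time_s: 7.15
position: [0.5665, -0.2284, 0.1205]
tool_rot: [[-0.678, 0.735, -0.0], [0.735, 0.678, -0.0], [-0.0, -0.0, -1.0]]
ft_force: [0.3, 2.3, -0.9]
grip_width: 0.0122
gripper_force: 31.8
```

```bash
python3 r.py 5
```

```text
7.35 p [ 0.5665 -0.2284  0.1205] yaw -0.8248 q6 -75.8 w 0.0124 gf 31.8
Tz [ 0.073  0.02  -0.034  0.012 -0.028] mean [0.385 0.119 0.009] F [-0.1  2.3 -1.5]
J6 [-0.1431 -0.0199  0.1767  0.0631  0.0128] 0.0179
```

Emit:
jog_arm(
  hand=[0.008,0.008,0.008,0.008,0.008],
  travel=[
    [0,0.0002,-0.0001],
    [0,0,-0.0001],
    [0,0,0],
    [0,0,-0.0001],
    [0,0,0],
  ],
  yaw=[-0.02,-0.02,-0.02,-0.02,-0.02],
)

```text
time_s: 7.98
position: [0.5665, -0.2283, 0.1202]
tool_rot: [[-0.601, 0.799, 0.0], [0.799, 0.601, -0.0], [-0.0, 0.0, -1.0]]
ft_force: [-0.4, 1.3, 1.1]
grip_width: 0.0125
gripper_force: 32.2
```

```bash
python3 r.py 5
```

```text
8.18 p [ 0.5666 -0.2282  0.1202] yaw -0.9248 q6 -70.0 w 0.0125 gf 32.3
Tz [ 0.022  0.032  0.005 -0.018  0.004] mean [0.247 0.221 0.009] F [-0.5  1.2  1.9]
J6 [-0.1518 -0.0297  0.1653  0.0507 -0.0005] 0.0068
```

Emit:
jog_arm(
  hand=[0.008,0.008,0.008,0.008,0.008],
  travel=[
    [0,0.0001,-0.0001],
    [0,0,0],
    [0,0,-0.0001],
    [0,0,0],
    [0,0,0],
  ],
  yaw=[-0.02,-0.02,-0.02,-0.02,-0.02],
)

```text
time_s: 8.8
position: [0.5666, -0.2281, 0.1199]
tool_rot: [[-0.518, 0.855, 0.0], [0.855, 0.518, -0.0], [-0.0, 0.0, -1.0]]
ft_force: [-1.3, 1.4, 4.4]
grip_width: 0.0127
gripper_force: 32.5
```

```bash
python3 r.py 5
```

```text
9.0 p [ 0.5666 -0.2281  0.1199] yaw -1.0248 q6 -64.3 w 0.0123 gf 32.5
Tz [ 0.099  0.013  0.045 -0.012  0.081] mean [0.198 0.107 0.045] F [-0.5  1.1  4.1]
J6 [-0.1225  0.0015  0.1918  0.0778  0.0274] 0.0352
```

Emit:
jog_arm(
  hand=[0.008,0.008,0.008,0.008,0.008],
  travel=[
    [0,0.0001,0.0001],
    [0,0,0],
    [0,0,0],
    [0,0,0],
    [0,0,0],
  ],
  yaw=[-0.02,-0.02,-0.02,-0.02,-0.02],
)

```text
time_s: 9.62
position: [0.5665, -0.2279, 0.1198]
tool_rot: [[-0.43, 0.903, 0.0], [0.903, 0.43, 0.0], [0.0, 0.0, -1.0]]
ft_force: [2.0, 0.5, 0.7]
grip_width: 0.0118
gripper_force: 32.2
```

```bash
python3 r.py 5
```

```text
9.82 p [ 0.5665 -0.228   0.1198] yaw -1.1248 q6 -58.6 w 0.0125 gf 32.1
Tz [0.234 0.173 0.139 0.132 0.118] mean [ 0.046 -0.317  0.159] F [ 1.7 -0.1  0.3]
J6 [-0.0118  0.1134  0.3088  0.1959  0.1469] 0.1506
```

The torque climbed 0.12 N m in 0.1 rad, so it's bottoming. A tiny 0.02 rad nudge, held, should confirm it.

Emit:
jog_arm(
  hand=[0.008,0.008,0.008,0.008,0.008],
  travel=[
    [0,0,0],
    [0,0,0],
    [0,0,0],
    [0,0,0],
    [0,0,0],
  ],
  yaw=[-0.01,-0.01,0,0,0],
)

```text
time_s: 10.45
position: [0.5665, -0.2279, 0.1198]
tool_rot: [[-0.413, 0.911, -0.0], [0.911, 0.413, 0.0], [0.0, -0.0, -1.0]]
ft_force: [2.6, -0.3, -2.8]
grip_width: 0.0122
gripper_force: 31.8
```

```bash
python3 r.py 5
```

```text
10.65 p [ 0.5665 -0.2279  0.1198] yaw -1.1448 q6 -57.4 w 0.012 gf 31.7
Tz [0.137 0.127 0.183 0.214 0.198] mean [-0.008 -0.564  0.172] F [ 2.9 -0.1 -3. ]
J6 [0.187  0.1869 0.1869 0.1869 0.1868] 0.1869
```

Holding 0.187 N m is about 0.12 above running (roughly 50 N), and it rises with each nudge, so the screw has clearly bottomed. Zero-load contact was near yaw -1.04, so I'll back off 1.67 rad to about +0.53.

Emit:
jog_arm(
  hand=[0.008,0.008,0.008,0.008,0.008],
  travel=[
    [0,0,0.0002],
    [0,0,0.0004],
    [0,0,0.0004],
    [0,0,0.0004],
    [0,0,0.0004],
  ],
  yaw=[0.1,0.15,0.17,0.17,0.17],
)

```text
time_s: 11.28
position: [0.5662, -0.2285, 0.1216]
tool_rot: [[-0.929, 0.371, -0.001], [0.371, 0.929, -0.001], [0.0, -0.001, -1.0]]
ft_force: [0.9, -3.2, -3.2]
grip_width: 0.0125
gripper_force: 31.5
```

Emit:
jog_arm(
  hand=[0.008,0.008,0.008,0.008,0.008],
  travel=[
    [0,0,0.0004],
    [0,0,0.0004],
    [0,0,0.0004],
    [0,0,0.0004],
    [0,0,0.0004],
  ],
  yaw=[0.17,0.17,0.17,0.17,0.15],
)

```text
time_s: 11.9
position: [0.5663, -0.2291, 0.1237]
tool_rot: [[-0.901, -0.435, -0.0], [-0.435, 0.901, -0.002], [0.001, -0.002, -1.0]]
ft_force: [2.0, -4.6, -3.8]
grip_width: 0.0124
gripper_force: 31.4
```

```bash
python3 r.py 5
```

```text
12.1 p [ 0.5664 -0.2291  0.1237] yaw 0.4424 q6 -148.4 w 0.0125 gf 31.4
Tz [-0.114  0.092  0.044  0.043 -0.015] mean [-1.104 -0.329  0.01 ] F [ 1.7 -5.1 -4.1]
J6 [ 1.4441  0.4788 -1.1859 -0.3422 -0.0425] 0.0705
```

Emit:
jog_arm(
  hand=[0.008,0.008,0.008,0.008,0.008],
  travel=[
    [0,-0.0004,0],
    [0,0,0],
    [0,0,0],
    [0,0,0],
    [0,0,0],
  ],
  yaw=[0.04,0.04,0,0,0],
)

```text
time_s: 12.72
position: [0.5664, -0.2292, 0.1239]
tool_rot: [[-0.866, -0.499, 0.0], [-0.499, 0.866, -0.002], [0.001, -0.002, -1.0]]
ft_force: [1.2, -5.9, -1.7]
grip_width: 0.0122
gripper_force: 31.6
```

```bash
python3 r.py 3
```

```text
12.82 p [ 0.5664 -0.2292  0.1239] yaw 0.5227 q6 -153.0 w 0.0127 gf 31.6
Tz [0.056 0.018 0.029] mean [-1.211 -0.252  0.035] F [ 0.7 -5.7 -2.3]
J6 [0.0365 0.0364 0.0365] 0.0365
```

Emit:
jog_arm(
  hand=[0.02,0.035,0.05,0.05,0.05],
  travel=[
    [0,0,0],
    [0,0,0],
    [0,0,0],
    [0,0,0],
    [0,0,0],
  ],
  yaw=[0,0,0,0,0],
)

```text
time_s: 13.45
position: [0.5665, -0.2283, 0.1237]
tool_rot: [[-0.865, -0.501, -0.0], [-0.501, 0.865, 0.0], [0.0, 0.0, -1.0]]
ft_force: [0.4, -0.1, 0.2]
grip_width: 0.0499
gripper_force: 0.0
```

Emit:
jog_arm(
  hand=[0.05,0.05,0.05,0.05,0.05],
  travel=[
    [0,0,0.01],
    [0,0,0.01],
    [0,0,0.012],
    [0,0,0],
    [0,0,0],
  ],
  yaw=[0,0,0,0,0],
)

```text
time_s: 14.08
position: [0.5664, -0.2283, 0.1556]
tool_rot: [[-0.865, -0.501, -0.0], [-0.501, 0.865, 0.0], [0.0, 0.0, -1.0]]
ft_force: [0.1, 0.0, -0.1]
grip_width: 0.0499
gripper_force: 0.0
```

```bash
python3 - <<'E'
from h import *
o=env.observe(); im=save("wrist","pics/w3.png"); print(o["time_s"],o["position"],o["qvel"].round(1))
cv2.imwrite("pics/w3c.png",im[150:480,160:480,::-1])
print(proj("wrist",[.5665,-.2288,.128],o))
E
```

```text
14.075 [ 0.56638934 -0.22827247  0.1556102 ] [ 0.   0.4  0.4  0.1 -0.1  0. ]
[320.77409003 305.10982865]
```

View pics/w3c.png

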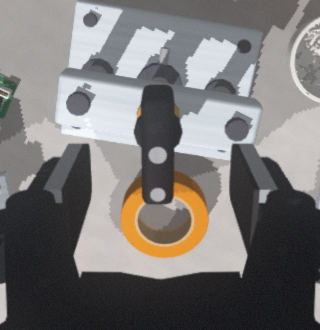

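The picture shows the bar free between the open fingers. Its dots are at crop (157,156) and (157,195), still lined up with the tool, so it didn't turn on release. The card, tape roll and cup in view look undisturbed. I'll retreat a bit further and hand in.

Emit:
jog_arm(
  hand=[0.05,0.05,0.05,0.05,0.05],
  travel=[
    [0,0,0.03],
    [0,0,0.03],
    [0,0,0],
    [0,0,0],
    [0,0,0],
  ],
  yaw=[0,0,0,0,0],
)

```text
time_s: 14.75
position: [0.5662, -0.2281, 0.2145]
tool_rot: [[-0.865, -0.501, -0.002], [-0.501, 0.865, 0.001], [0.001, 0.002, -1.0]]
ft_force: [0.6, 1.2, 0.0]
grip_width: 0.0499
gripper_force: 0.0
```

```bash
python3 -c "
from rig import env
print(env.close_job())"
```

```text
the job is handed in; nothing more can be done
None
```

The job is handed in, with no verdict returned: by torque (about 50 N, estimated) the screw bottomed, and I backed it off about a quarter turn and let go, touching nothing around the frame.

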